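# Gather the specimen mounts in the pouring corner of the tote, over the dish

### The arm

A 6-joint arm with a two-finger parallel gripper is mounted at the origin on the work surface. World frame = base frame: x ahead of the robot, y to its left, z up, the work surface at z = 0. Lengths are in m, angles in rad, forces in N, time in s.
With the tool pointing down it reaches from about 0.35 to 0.975 m from the base axis. Payload 4.9 kg.
Tool frame: the origin (TCP) lies at the very end of the fingers, on their centre line; the grasp point (between the pads) lies 19 mm behind it; x points along the fingers, y is the direction in which the jaws open and shut, and the axes are right-handed (so a half turn about x gives the same grasp; the last joint's range is limited). The gripper opens to 85 mm and grips with 20 to 120 N. Pads are 22 mm wide; open, the fingers measure 114 mm over their backs; the gripper's body (76 mm by 85 mm) begins 54 mm behind the grasp point. The pads swing forward as they close: fully open they stand 13 mm farther back than shut.
Start: joints at [-1.379, 0.053, 1.613, -0, 1.476, -0.119], TCP at [0.191, -0.595, 0.231] pointing down, gripper open.
Joint ranges: [-3.01, 3.01], [-1.01, 2.22], [0.06, 2.58], [-1.02, 4.17], [0.09, 2.62], [-3.14, 3.14]. Speed limits (rad/s): [2.57, 2.57, 3.14, 3.14, 3.14, 3.14].

### API

Orientations are given as a rotation vector (axis times angle).
In Python, from station import ctrl gives the robot as it stands. The module is installed in compiled form; this text tells all that it offers.
- The arm moves only by the shell command python3 -m handwheel 'ROWS' [FORCE]. ROWS is JSON, one flat list of numbers, 7 for each row, row after row: the opening, from 0 (shut) to 1 (fully open), then the shift along the tool's x, y, z in m, then the turn, a rotation vector about the tool's x, y, z in degrees. A call has 1 to 12 rows; each row is the pose to reach, as a shift and turn from the pose commanded when the call began, along the tool's axes at that moment; what a row does not reach only later rows make up. A row lasts 1/12 s, in which the tool goes at most 41.7 mm and 7.16 degrees, less where a joint would pass 70% of its speed; a pose out of reach is approached as far as the arm can. A call with a gripper value outside its range is refused whole. The fingers move at their own pace and stop on an object; FORCE is the grip in N (left out, the last holds). Time passes only in rows, so rows that repeat a pose let the fingers close. It gives the time, the measured TCP pose, the force and the opening at its end, in the units of the state.
- ctrl.get_obs(): the state, without advancing time (a new reading comes with each control period).
- ctrl.get_image(name): name is "scene" or "side" or "wrist"; returns (picture, depth): 384x512x3 uint8, blue, green, red; 384x512 float32, m along the optical axis (not along the pixel's ray), 0 where there is no reading.
- ctrl.camera_params(name): a dict with "fov_y" (degrees; the focal length in pixels is half the picture's height over the tangent of half this angle, whatever the lens; pixels are square), "cx", "cy" (the principal point, pixels), "R" (3x3) and "t" (3): a world point X has camera coordinates R X + t; the wrist camera has in their place "hand_eye" (4x4, takes a point from camera to tool coordinates, whose origin is the TCP and whose axes are the tool frame's). Camera axes: x right, y down, z forward; pixel columns grow to the right and rows downward; lengths in m; the calibration is good to about 2 mm. A picture is of the moment at which its call begins: read the wrist's pose just before it. camera_params takes no time and is no camera call.
- ctrl.finish_job(): hands the job in, once; it reports no verdict.
The state is a dict: "t": time; "q": joint angles; "dq": joint speeds; "effort": joint torques, N m; "tool_pos": TCP position; "tool_rot": TCP orientation; "contact_force": force on the tool from outside, world axes, zero at the start; "wrist_torque": the same for the moment, N m; "opening": finger opening in m.
Only numpy, scipy, OpenCV 4.12 (cv2) and the standard library are available. Lean on these libraries where they do the work, as an engineer would, in place of code of your own. Each camera call takes 0.05 s, during which the arm holds its last target.

### The job

Pick up the white parts tote by its carrying bar and tilt it about 30 degrees, cut-off pouring corner lowest, until all four loose specimen mounts have slid together into that corner; none may spill. Finish while still holding it so in the air, tilted and still, with the edge of the pouring lip over the white dish, clear of it but no more than a hand's breadth above it. Leave the dish and the other things on the bench where they are.

Things in the scene. Friction and masses are not known exactly. Their poses are not given: they have to be found in the camera images.
- tote_handle (a point): Centre of the tote's straight steel carrying bar, 14 mm wide, 22 mm high, which runs along the tote's x above its middle, from end to end, rigidly fixed on a post outside each end wall. The point is 96 mm above the tote's underside; its axes are the tote's: x along the bar, z up.
- tote_corner (a point): Gathering corner inside the tote: the one corner (tote +x, -y) that is cut off at 45 degrees and closed only by a sill 20 mm high and 70 mm long, facing (+x, -y). The point is on the floor's upper face at the foot of the middle of that sill, at (72, -47, -92) mm from tote_handle in the tote's axes.
- tote_lip (a point): Outer edge of the pouring lip, a flat level spout 54 mm wide that sticks 26 mm out from the top of the sill of the cut-off corner; the point is the middle of its edge, at (93, -68, -76) mm from tote_handle in the tote's axes.
- tote: Small white plastic parts tote, 200 x 150 mm (its x, y), slippery inside, floor and walls 4 mm thick, walls 40 mm high; loose, about 0.3 kg, starts level on the bench. Origin at the centre of its underside, x along its carrying bar, y across, z up.
- dish: Empty shallow round white ceramic dish standing on the bench, 120 mm across the rim, 22 mm high; origin at the centre of its underside. It is loose (0.3 kg).
- squat_jar: Bystander: squat amber glass jar with a black cap, 60 mm across, 42 mm high; origin under its centre. It stands near the dish, the two places being swapped at random.
- spatula: Bystander: steel spatula 160 mm long lying flat between tote and dish; origin under its middle.
- wash_bottle: Bystander: white bottle 68 mm across, 160 mm high; origin under its centre.
- beaker: Bystander: glass beaker 72 mm across, 85 mm high; origin under its centre.
- cap_box: Bystander: open cardboard box 100 x 130 x 50 mm; origin under its centre.
- wrench: Bystander: steel wrench lying flat; origin under its middle.
- stub0_center (a point): Centre of one of the four loose specimen mounts in the tote: upright aluminium disc 25 mm across, 12 mm high, 16 g, with a black tab on top. It slides on the tote's floor once that is tilted by more than about 10 to 15 degrees.
- stub1_center (a point): Centre of one of the four loose specimen mounts in the tote: upright aluminium disc 25 mm across, 12 mm high, 16 g, with a black tab on top. It slides on the tote's floor once that is tilted by more than about 10 to 15 degrees.
- stub2_center (a point): Centre of one of the four loose specimen mounts in the tote: upright aluminium disc 25 mm across, 12 mm high, 16 g, with a black tab on top. It slides on the tote's floor once that is tilted by more than about 10 to 15 degrees.
- stub3_center (a point): Centre of one of the four loose specimen mounts in the tote: upright aluminium disc 25 mm across, 12 mm high, 16 g, with a black tab on top. It slides on the tote's floor once that is tilted by more than about 10 to 15 degrees.
- stub0: The same mount; origin at the centre of its underside.
- stub1: The same mount; origin at the centre of its underside.
- stub2: The same mount; origin at the centre of its underside.
- stub3: The same mount; origin at the centre of its underside.

How it is judged:
At the end, for the whole second after the job is handed in: Fingers hold the tote still, tilted 17-46 deg; lip edge 45-180 mm above the bench, within 50 mm horizontally of the dish centre; all four mounts at rest inside, within 85 mm of the sill's foot, none on the lip; dish untouched by the tote, upright, moved under 30 mm (height (world z) of tote_lip between 0.045 and 0.18 m and horizontal distance between tote_lip and dish below 0.05 m and angle between tote's own z axis and vertical between 0.3 and 0.8 rad and contact force between tote and the fingers above 1 N and contact force between tote and dish below 0.3 N and linear speed of each of tote, stub0, stub1, stub2, stub3 below 0.03 m/s and distance of dish from where it was at the start of the episode below 0.03 m and angle between dish's own z axis and vertical below 0.1 rad and distance between each of stub0_center, stub1_center, stub2_center, stub3_center and tote_corner below 0.085 m and distance between each of stub0_center, stub1_center, stub2_center, stub3_center and tote_lip above 0.034 m and z of stub0_center in the frame of tote between 0.004 and 0.036 m and z of stub1_center in the frame of tote between 0.004 and 0.036 m and z of stub2_center in the frame of tote between 0.004 and 0.036 m and z of stub3_center in the frame of tote between 0.004 and 0.036 m); the arm keeps its last pose, push and grip.
It fails at once if a mount falls out of the tote ((z of stub0_center in the frame of tote below -0.01 m or distance between stub0_center and tote_corner above 0.24 m) or (z of stub1_center in the frame of tote below -0.01 m or distance between stub1_center and tote_corner above 0.24 m) or (z of stub2_center in the frame of tote below -0.01 m or distance between stub2_center and tote_corner above 0.24 m) or (z of stub3_center in the frame of tote below -0.01 m or distance between stub3_center and tote_corner above 0.24 m)).
It fails at once if a bystander is pushed away by more than 40 mm (distance of any of squat_jar, spatula, wash_bottle, beaker, cap_box, wrench from where it was at the start of the episode above 0.04 m).
It also fails if it takes over 48 s, if anything falls off the work surface, if the arm or the gripper's body presses on something with over 40 N, if the wrist force passes 120 N, or if a joint passes its speed limit or range.

## Working session

There is one attempt and no reset: what is moved stays moved. The work goes in short steps, Python scripts to look and compute and a shell command to move; the robot and the scene stay as the last step left them, time stands still between calls to the robot, and variables do not carry over. Pictures are saved under pics/ and viewed, and the job is handed in when it is done.

```bash
mkdir -p pics
cat > h.py <<'E'
import numpy as np, cv2
from station import ctrl
from scipy.spatial.transform import Rotation as R
def cam(n,obs=None):
    p=ctrl.camera_params(n); f=192/np.tan(np.radians(p['fov_y'])/2)
    if 'hand_eye' in p:
        T=np.eye(4);T[:3,:3]=R.from_rotvec(obs['tool_rot']).as_matrix();T[:3,3]=obs['tool_pos']
        M=T@np.array(p['hand_eye'])
    else:
        M=np.eye(4);Rm=np.array(p['R']);M[:3,:3]=Rm.T;M[:3,3]=-Rm.T@np.array(p['t'])
    return f,p['cx'],p['cy'],M
def plane(c,u,v,z):
    f,cx,cy,M=c
    d=M[:3,:3]@np.array([(u-cx)/f,(v-cy)/f,1]);o=M[:3,3]
    return o+d*(z-o[2])/d[2]
def cloud(c,dep):
    f,cx,cy,M=c
    v,u=np.mgrid[0:dep.shape[0],0:dep.shape[1]]
    P=np.stack([(u-cx)/f*dep,(v-cy)/f*dep,dep],-1)
    return P@M[:3,:3].T+M[:3,3]
def proj(c,X):
    f,cx,cy,M=c
    p=M[:3,:3].T@(np.array(X)-M[:3,3]); return np.array([f*p[0]/p[2]+cx,f*p[1]/p[2]+cy])
E
python3 - <<'E'
from h import *
o=ctrl.get_obs();print({k:np.round(v,3) for k,v in o.items()})
for n in ['scene','side','wrist']:
    o=ctrl.get_obs()
    im,d=ctrl.get_image(n);cv2.imwrite(f'pics/{n}0.png',im);np.savez(f'{n}0.npz',im=im,d=d,p=o['tool_pos'],r=o['tool_rot'])
    c=cam(n,o);print(n,c[0],c[1],c[2],np.round(c[3],3).tolist(),(d>0).mean())
print([k for k in ctrl.camera_params('scene')])
E
```

```text
{'t': np.float64(0.0), 'q': array([-1.379,  0.053,  1.614, -0.   ,  1.476, -0.119]), 'dq': array([ 0.   ,  0.001, -0.   , -0.001, -0.001,  0.   ]), 'effort': array([ 1.0000e-03, -3.9368e+01, -3.7018e+01, -0.0000e+00,  7.0000e-03,
        0.0000e+00]), 'tool_pos': array([ 0.191, -0.594,  0.23 ]), 'tool_rot': array([ 2.054,  0.324, -2.055]), 'contact_force': array([ 0.194,  0.405, -0.155]), 'wrist_torque': array([ 0.069,  0.018, -0.01 ]), 'opening': np.float64(0.086)}
scene 475.70446892734674 256.35372541096257 199.98040139317362 [[-0.478, 0.643, -0.599, 1.505], [0.878, 0.335, -0.342, 0.547], [-0.02, -0.689, -0.724, 1.235], [0.0, 0.0, 0.0, 1.0]] 0.9958089192708334
side 349.8650835805939 257.29763368114664 194.9962847858733 [[-0.992, -0.081, 0.096, 0.455], [-0.126, 0.62, -0.774, 0.744], [0.004, -0.78, -0.625, 0.671], [0.0, 0.0, 0.0, 1.0]] 0.9959360758463541
wrist 310.13049939897473 255.91687071838663 194.58779432037517 [[0.305, -0.911, -0.279, 0.261], [-0.952, -0.292, -0.087, -0.572], [-0.002, 0.292, -0.956, 0.372], [0.0, 0.0, 0.0, 1.0]] 0.996063232421875
['fov_y', 'cx', 'cy', 'R', 't']
```

View pics/scene0.png

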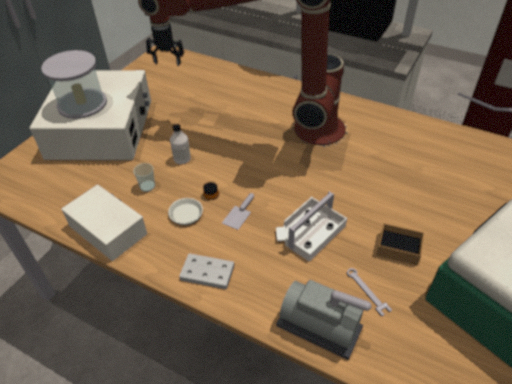

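View pics/side0.png

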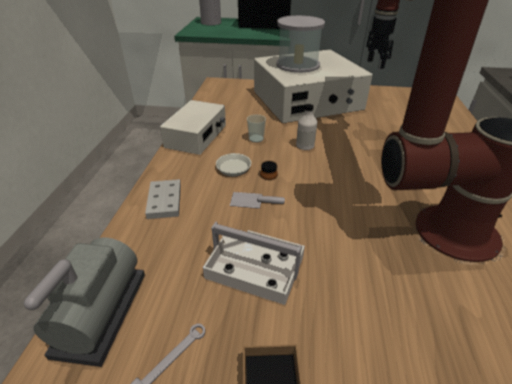

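View pics/wrist0.png

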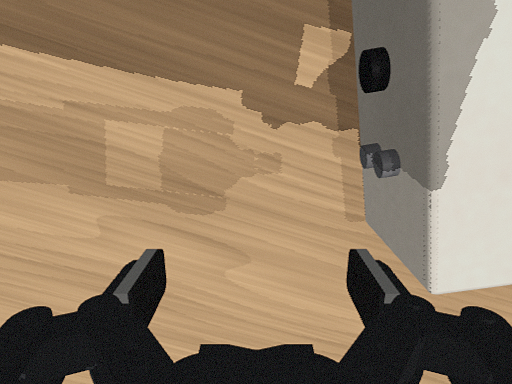

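The scene view shows the tote at about (312,228), with its lip near (282,235) facing the dish at (185,211). The jar is at (210,190), the spatula at (240,212) and the wrench at (368,290). The side view shows the bar from (213,235) to (302,247). I'll measure these with depth and rays.

Run:
```python
from h import *
for n in ['scene','side']:
    z=np.load(n+'0.npz');im,d=z['im'],z['d'];c=cam(n)
    P=cloud(c,d);ok=d>0
    if n=='scene': r=P[200:260,270:350]; 
    else: r=P[215:310,195:315]
    m=np.zeros(ok.shape,bool)
    X=P[...,0];Y=P[...,1];Z=P[...,2]
    roi=np.zeros_like(m)
    if n=='scene': roi[190:262,270:352]=1
    else: roi[215:305,195:312]=1
    for lo,hi,nm in [(.085,.125,'bar'),(.03,.05,'rim'),(.012,.03,'lip/stub'),(-.005,.03,'low')]:
        s=roi&ok&(Z>lo)&(Z<hi)
        q=P[s]; 
        if len(q)<5: print(n,nm,len(q));continue
        print(n,nm,len(q),q.min(0).round(3),q.max(0).round(3),q.mean(0).round(3))
        if nm in('bar','rim'):
            print(cv2.minAreaRect(q[:,:2].astype(np.float32)*1000))
    h=np.histogram(Z[roi&ok],bins=np.arange(-.02,.13,.01));print(h[0])
    cv2.imwrite(f'pics/{n}_tote.png',cv2.resize(im[190:262,262:352] if n=='scene' else im[215:305,195:312],None,fx=6,fy=6,interpolation=cv2.INTER_CUBIC))
    # dish: white blob
    for (nm,u,v,w) in ([('dish',185,211,24),('jar',210,190,14),('spat',240,212,22),('bottle',180,145,20),('wrench',368,290,28),('box',400,244,26)] if n=='scene' else [('dish',234,165,26),('jar',269,170,14),('spat',258,200,32),('bottle',307,130,20),('beaker',256,129,16)]):
        s=np.zeros_like(m);s[v-w:v+w,u-w:u+w]=1;s&=ok&(Z>.006)
        q=P[s]
        if len(q)<8:print(nm,'few');continue
        print(n,nm,len(q),'min',q.min(0).round(3),'max',q.max(0).round(3))
```

```text
scene bar 369 [0.424 0.157 0.085] [0.634 0.228 0.113] [0.535 0.193 0.102]
((528.07373046875, 192.5916748046875), (25.19858169555664, 214.4877166748047), 76.32403564453125)
scene rim 401 [0.414 0.108 0.03 ] [0.644 0.288 0.05 ] [0.523 0.206 0.037]
((528.7388916015625, 191.82308959960938), (152.93890380859375, 212.48602294921875), 75.98225402832031)
scene lip/stub 601 [0.41  0.09  0.012] [0.645 0.288 0.03 ] [0.539 0.19  0.02 ]
scene low 4872 [ 0.284 -0.017 -0.005] [0.7   0.359 0.03 ] [0.51  0.185 0.004]
[   1 1855 2504  398  266  293  108   28   21   21   35   88  244   17]
scene dish 527 min [ 0.534 -0.355  0.006] max [ 0.757 -0.114  0.045]
scene jar 264 min [ 0.445 -0.266  0.006] max [ 0.611 -0.151  0.05 ]
scene spat 199 min [ 0.452 -0.178  0.006] max [0.678 0.023 0.027]
scene bottle 588 min [ 0.231 -0.596  0.006] max [ 0.467 -0.347  0.166]
scene wrench 829 min [0.537 0.346 0.006] max [0.87  0.527 0.214]
scene box 1417 min [0.342 0.386 0.006] max [0.541 0.555 0.056]
side bar 936 [0.424 0.156 0.085] [0.632 0.229 0.111] [0.524 0.197 0.102]
((527.89990234375, 192.27743530273438), (23.462114334106445, 210.1275177001953), 75.69603729248047)
side rim 745 [0.413 0.108 0.03 ] [0.643 0.288 0.05 ] [0.533 0.223 0.038]
((527.2327880859375, 191.7745361328125), (154.15884399414062, 208.9991455078125), 75.84585571289062)
side lip/stub 936 [0.413 0.116 0.012] [0.642 0.29  0.03 ] [0.54  0.221 0.02 ]
side low 8709 [ 0.392 -0.014 -0.003] [0.722 0.314 0.03 ] [0.536 0.172 0.004]
[   0 1093 6591  657  368  443  302   29   33   24   82  275  592    2]
side dish 530 min [ 0.591 -0.41   0.006] max [ 0.776 -0.165  0.026]
side jar 289 min [ 0.506 -0.225  0.006] max [ 0.563 -0.166  0.046]
side spat 541 min [ 0.474 -0.216  0.006] max [0.679 0.185 0.11 ]
side bottle 880 min [ 0.335 -0.665  0.006] max [ 0.499 -0.366  0.148]
side beaker 439 min [ 0.572 -0.469  0.007] max [ 0.64  -0.393  0.088]
```

```bash
python3 - <<'E'
import cv2
E
ls pics
```

```text
scene0.png
scene_tote.png
side0.png
side_tote.png
wrist0.png
```

Run:
```python
from h import *
for n in ['scene','side']:
    z=np.load(n+'0.npz');im,d=z['im'],z['d'];c=cam(n);P=cloud(c,d)
    X,Y,Z=P[...,0],P[...,1],P[...,2]
    s=(Z>.09)&(Z<.115)&(X>.4)&(X<.66)&(Y>.1)&(Y<.28)&(d>0);q=P[s]
    m=q[:,:2].mean(0);w,V=np.linalg.eigh(np.cov((q[:,:2]-m).T));a=V[:,1];print(n,m,np.degrees(np.arctan2(a[1],a[0])))
    # lip: low-level points 
    s=(Z>.012)&(Z<.03)&(X>.4)&(X<.70)&(Y>.05)&(Y<.16)&(d>0);q=P[s];print('lip region',len(q));print(q[np.argsort(q[:,1])[:12]].round(3).tolist())
    g=cv2.cvtColor(im,cv2.COLOR_BGR2HSV)
    # dish: near rim height
    s=(Z>.014)&(Z<.03)&(X>.57)&(X<.78)&(Y>-.33)&(Y<-.14)&(d>0);q=P[s][:,:2]
    print('dish',len(q),cv2.minEnclosingCircle((q*1000).astype(np.float32)),cv2.fitEllipse(cv2.convexHull((q*1000).astype(np.float32))))
    s=(Z>.03)&(Z<.05)&(X>.47)&(X<.6)&(Y>-.26)&(Y<-.14)&(d>0);q=P[s][:,:2];print('jar',len(q),cv2.minEnclosingCircle((q*1000).astype(np.float32)))
def g(a,c,p):
    th=np.radians(a);return c+np.array([[np.cos(th),-np.sin(th)],[np.sin(th),np.cos(th)]])@np.array(p)
for a in (-14,166): print('lip for yaw',a,g(a,np.array([.528,.1923]),[.093,-.068]))
```

```text
scene [0.53428314 0.19314643] 165.9365957501532
lip region 235
[[0.58, 0.09, 0.02], [0.583, 0.092, 0.019], [0.578, 0.093, 0.019], [0.586, 0.094, 0.017], [0.581, 0.095, 0.017], [0.577, 0.097, 0.02], [0.58, 0.098, 0.018], [0.588, 0.098, 0.022], [0.581, 0.099, 0.015], [0.575, 0.099, 0.019], [0.593, 0.101, 0.024], [0.586, 0.101, 0.016]]
dish 185 ((657.1834106445312, -224.05531311035156), 59.8421516418457) ((656.8136596679688, -223.89163208007812), (117.58879852294922, 118.33650970458984), 124.73318481445312)
jar 150 ((536.6498413085938, -198.4114532470703), 29.729745864868164)
side [0.52416429 0.19702123] 166.09504056430904
lip region 157
[[0.622, 0.116, 0.021], [0.611, 0.117, 0.02], [0.617, 0.117, 0.019], [0.622, 0.117, 0.019], [0.624, 0.118, 0.019], [0.613, 0.118, 0.021], [0.619, 0.119, 0.021], [0.605, 0.12, 0.02], [0.608, 0.121, 0.021], [0.602, 0.121, 0.022], [0.597, 0.122, 0.02], [0.594, 0.122, 0.02]]
dish 207 ((657.2041625976562, -223.24664306640625), 60.78458023071289) ((656.4470825195312, -223.74696350097656), (116.63494873046875, 119.674072265625), 38.45808029174805)
jar 169 ((531.8114624023438, -196.0612030029297), 29.094600677490234)
lip for yaw -14 [0.60178681 0.10382115]
lip for yaw 166 [0.45421319 0.28077885]
```

View pics/scene_tote.png

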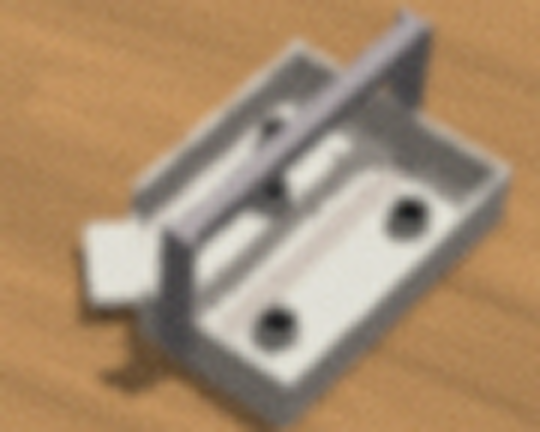

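View pics/side_tote.png

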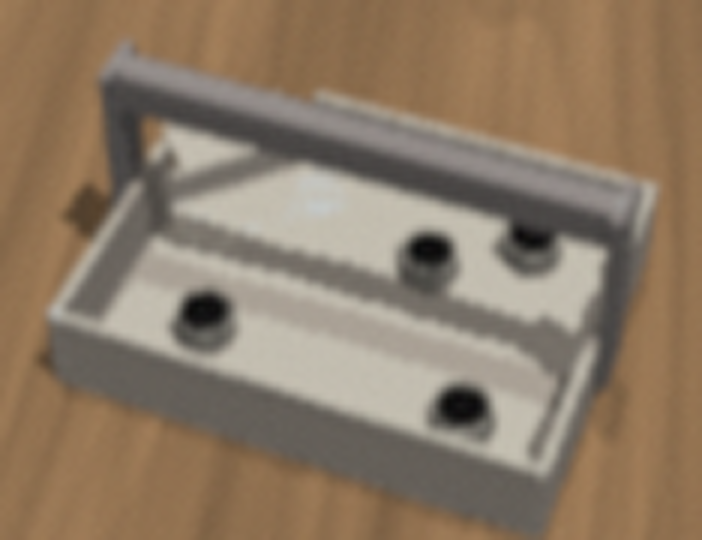

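```bash
cat >> h.py <<'E'
def to(pos,Rm):
    o=ctrl.get_obs();R0=R.from_rotvec(o['tool_rot'])
    s=R0.inv().apply(np.array(pos)-o['tool_pos']);w=(R0.inv()*R.from_matrix(Rm)).as_rotvec(degrees=True)
    print('t',o['t'],'shift',s.round(4),'turn',w.round(2),'F',np.round(o['contact_force'],1),'op',round(float(o['opening']),4))
def down(yaw,sg=1):
    a=np.radians(yaw);x=np.array([0,0,-1.]);y=sg*np.array([-np.sin(a),np.cos(a),0]);return np.stack([x,y,np.cross(x,y)],1)
E
python3 - <<'E'
from h import *
o=ctrl.get_obs();print(R.from_rotvec(o['tool_rot']).as_matrix().round(3))
for s in(1,-1): to([.528,.1925,.23],down(-14,s))
E
```

```text
[[-0.     0.306 -0.952]
 [ 0.002 -0.952 -0.306]
 [-1.    -0.002 -0.   ]]
t 0.15 shift [ 0.0015 -0.6463 -0.5615] turn [-1.4819e+02 -1.2000e-01  2.0000e-02] F [ 0.3 -1.2  0.1] op 0.0854
t 0.15 shift [ 0.0015 -0.6463 -0.5615] turn [3.181e+01 1.000e-02 9.000e-02] F [ 0.3 -1.2  0.1] op 0.0854
```

```bash
python3 -m handwheel '[1,-0.04,-0.32,-0.28,-74,0,0, 1,-0.04,-0.32,-0.28,-74,0,0, 1,-0.04,-0.32,-0.28,-74,0,0, 1,-0.04,-0.32,-0.28,-74,0,0, 1,-0.04,-0.32,-0.28,-74,0,0, 1,-0.04,-0.32,-0.28,-74,0,0, 1,-0.04,-0.32,-0.28,-74,0,0, 1,-0.04,-0.32,-0.28,-74,0,0, 1,-0.04,-0.32,-0.28,-74,0,0, 1,-0.04,-0.32,-0.28,-74,0,0, 1,-0.04,-0.32,-0.28,-74,0,0, 1,-0.04,-0.32,-0.28,-74,0,0]' 120
python3 - <<'E'
from h import *
to([.528,.1925,.23],down(-14,1));print(ctrl.get_obs()['q'])
E
```

```text
t: 1.15
tool_pos: [0.3607, -0.2027, 0.2717]
tool_rot: [1.182, 1.225, -1.181]
contact_force: [0.9, -0.4, 0.0]
opening: 0.085
t 1.15 shift [ 0.0416  0.1817 -0.3888] turn [-7.388e+01  7.000e-02 -3.000e-02] F [ 0.9 -0.4  0. ] op 0.085
[-6.92397130e-01 -5.09053939e-01  2.02018350e+00  1.94405746e-04
  1.62925709e+00 -7.29361997e-01]
```

```bash
python3 -m handwheel '[1,0.04,0.182,-0.389,-74,0,0, 1,0.04,0.182,-0.389,-74,0,0, 1,0.04,0.182,-0.389,-74,0,0, 1,0.04,0.182,-0.389,-74,0,0, 1,0.04,0.182,-0.389,-74,0,0, 1,0.04,0.182,-0.389,-74,0,0, 1,0.04,0.182,-0.389,-74,0,0, 1,0.04,0.182,-0.389,-74,0,0, 1,0.04,0.182,-0.389,-74,0,0, 1,0.04,0.182,-0.389,-74,0,0, 1,0.04,0.182,-0.389,-74,0,0, 1,0.04,0.182,-0.389,-74,0,0]'
python3 - <<'E'
from h import *
to([.528,.1925,.076],down(-14,1));print(ctrl.get_obs()['q'])
o=ctrl.get_obs();im,d=ctrl.get_image('wrist');cv2.imwrite('pics/w1.png',im)
P=cloud(cam('wrist',o),d);Z=P[...,2];s=(d>0)&(Z>.09)&(Z<.115)&(np.hypot(P[...,0]-.528,P[...,1]-.19)<.16)
q=P[s];print(len(q),cv2.minAreaRect((q[:,:2]*1000).astype(np.float32)),q[:,2].max())
E
```

```text
t: 2.15
tool_pos: [0.5304, 0.1908, 0.2295]
tool_rot: [0.193, 1.565, -0.194]
contact_force: [0.3, -0.6, 0.7]
opening: 0.0855
t 2.15 shift [ 0.1535  0.0013 -0.0024] turn [-0.11 -0.14  0.08] F [ 0.3 -0.6  0.7] op 0.0855
[ 2.13344856e-01 -9.02760572e-02  1.75698692e+00 -1.42206623e-04
  1.47758375e+00 -1.11113555e+00]
3855 ((528.0515747070312, 192.5978546142578), (21.65997886657715, 210.6016387939453), 76.08509826660156) 0.10871686129896335
```

View pics/w1.png

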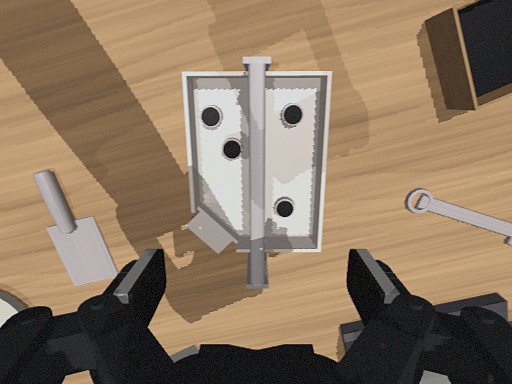

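The wrist view shows the bar running down x≈257, midway between the fingers. All four stubs are visible and the lip is at (212,228). All three cameras put the bar centre at (0.528, 0.1925). I'll descend and grip.

```bash
python3 -m handwheel '[1,0.04,0.001,-0.002,0,0,0, 1,0.08,0.001,-0.002,0,0,0, 1,0.11,0.001,-0.002,0,0,0, 1,0.13,0.001,-0.002,0,0,0, 1,0.143,0.001,-0.002,0,0,0, 1,0.153,0.001,-0.002,0,0,0, 1,0.153,0.001,-0.002,0,0,0, 0.4,0.153,0.001,-0.002,0,0,0, 0.3,0.153,0.001,-0.002,0,0,0, 0.2,0.153,0.001,-0.002,0,0,0, 0,0.153,0.001,-0.002,0,0,0, 0,0.153,0.001,-0.002,0,0,0]' 120
python3 -m handwheel '[0,0,0,0,0,0,0, 0,0,0,0,0,0,0, 0,0,0,0,0,0,0, 0,0,0,0,0,0,0, 0,0,0,0,0,0,0, 0,0,0,0,0,0,0]'
python3 -m handwheel '[0,-0.01,0,0,0,0,0, 0,-0.02,0,0,0,0,0, 0,-0.03,0,0,0,0,0, 0,-0.04,0,0,0,0,0, 0,-0.05,0,0,0,0,0, 0,-0.05,0,0,0,0,0]'
python3 - <<'E'
from h import *
im,d=ctrl.get_image('side');cv2.imwrite('pics/s2.png',cv2.resize(im[150:310,170:340],None,fx=4,fy=4))
o=ctrl.get_obs();print(o['wrist_torque'],o['contact_force'],o['q'])
E
```

```text
t: 3.2
tool_pos: [0.5285, 0.1915, 0.0794]
tool_rot: [0.195, 1.56, -0.194]
contact_force: [-0.0, 0.2, 0.2]
opening: 0.0257
t: 3.7
tool_pos: [0.5284, 0.1917, 0.0792]
tool_rot: [0.195, 1.561, -0.194]
contact_force: [-1.6, 1.5, 5.4]
opening: 0.012
t: 4.2
tool_pos: [0.5295, 0.1916, 0.1315]
tool_rot: [0.196, 1.557, -0.193]
contact_force: [0.3, 0.9, -2.9]
opening: 0.0121
[-0.00930016  0.01784567  0.09815695] [-0.27670073 -0.09932948 -3.65880451] [ 2.14989164e-01 -1.36622400e-02  1.85374065e+00 -1.00375926e-04
  1.29788929e+00 -1.10802616e+00]
```

View pics/s2.png

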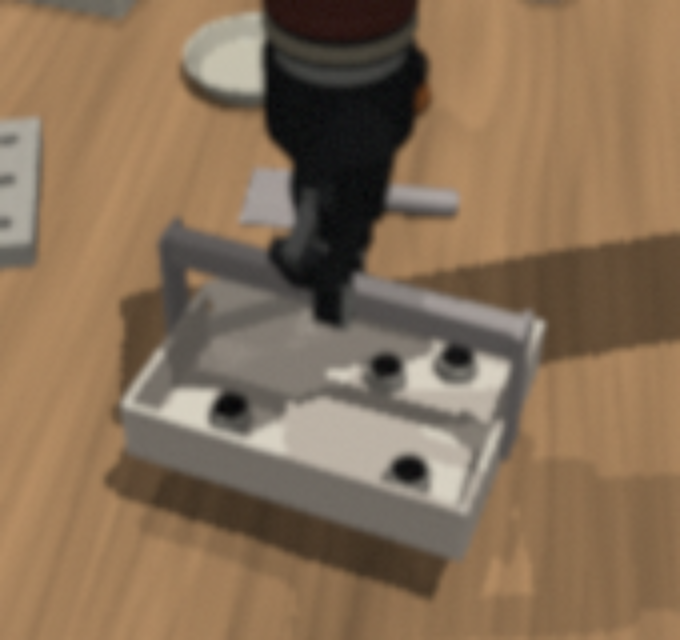

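Grip is firm, the tote hangs level and the side view shows all four stubs inside. Next I'll compute the transit and tilt poses.

```bash
cat >> h.py <<'E'
DISH=np.array([.657,-.2237])
# grasp: bar centre relative to TCP in tool axes, tool axes relative to tote
B=np.array([-.0168,0,0]); B[2]=0.0005
Rgt=R.from_euler('z',-14,degrees=True).as_matrix().T@down(-14,1)
LIP=np.array([.093,-.068,-.076])
def pose(tilt,lipz=.10,yaw=-14,h=None,ahead=0):
    Y=R.from_euler('z',yaw,degrees=True)
    dd=Y.apply([1,-1,0])/np.sqrt(2); ax=np.cross([0,0,1],dd)
    Rt=(R.from_rotvec(ax*np.radians(tilt))*Y).as_matrix()
    if h is None: h=np.array([*DISH,lipz])-Rt@LIP
    Rm=Rt@Rgt
    return h-Rm@B,Rm,h
def totenow():
    o=ctrl.get_obs();Rm=R.from_rotvec(o['tool_rot']).as_matrix();h=o['tool_pos']+Rm@B;Rt=Rm@Rgt.T
    return h,Rt
E
python3 - <<'E'
from h import *
p,Rm,h=pose(30);print('final tcp',p,'handle',h)
h2=h+[0,0,.03]
p0,R0,_=pose(0,h=h2);print('transit',p0);to(p0,R0)
E
```

```text
final tcp [ 0.60585304 -0.17358666  0.20836758] handle [ 0.61064011 -0.18086722  0.22274003]
transit [ 0.61015496 -0.18074626  0.23594003]
t 4.25 shift [-0.1055 -0.3407  0.1703] turn [-0.2   0.19 -0.09] F [-0.3 -0.1 -3.7] op 0.0118
```

```bash
python3 -m handwheel '[0,-0.01,0,0,0,0,0, 0,-0.025,-0.005,0.002,0,0,0, 0,-0.04,-0.015,0.008,0,0,0, 0,-0.055,-0.03,0.015,0,0,0, 0,-0.07,-0.05,0.025,0,0,0, 0,-0.085,-0.07,0.035,0,0,0, 0,-0.1,-0.09,0.045,0,0,0, 0,-0.105,-0.11,0.055,0,0,0, 0,-0.105,-0.13,0.065,0,0,0, 0,-0.105,-0.15,0.075,0,0,0, 0,-0.105,-0.17,0.085,0,0,0, 0,-0.105,-0.19,0.095,0,0,0]'
python3 -m handwheel '[0,0,-0.02,0.01,0,0,0, 0,0,-0.04,0.02,0,0,0, 0,0,-0.06,0.03,0,0,0, 0,0,-0.08,0.04,0,0,0, 0,0,-0.1,0.05,0,0,0, 0,0,-0.118,0.059,0,0,0, 0,0,-0.132,0.066,0,0,0, 0,0,-0.142,0.071,0,0,0, 0,0,-0.148,0.074,0,0,0, 0,0,-0.15,0.075,0,0,0, 0,0,-0.15,0.075,0,0,0, 0,0,-0.15,0.075,0,0,0]'
python3 - <<'E'
from h import *
p,Rm,h=pose(30)
for t in (10,20,30): 
    pp,RR,_=pose(t,h=h); to(pp,RR)
print(ctrl.get_obs()['q'])
for n in('scene','side'):
    im,d=ctrl.get_image(n);cv2.imwrite(f'pics/{n}3.png',cv2.resize(im[100:300,100:350] ,None,fx=3,fy=3))
E
```

```text
t: 5.25
tool_pos: [0.573, -0.0173, 0.2331]
tool_rot: [0.195, 1.563, -0.194]
contact_force: [0.5, -0.5, -4.0]
opening: 0.0119
t: 6.25
tool_pos: [0.6092, -0.1793, 0.2332]
tool_rot: [0.195, 1.562, -0.193]
contact_force: [-0.3, 0.6, -4.0]
opening: 0.0124
t 6.25 shift [ 0.027   0.0008 -0.0007] turn [-0.16  7.05  7.03] F [-0.3  0.6 -4. ] op 0.0124
t 6.25 shift [ 0.0262  0.0028 -0.0027] turn [-0.16 14.14 14.09] F [-0.3  0.6 -4. ] op 0.0124
t 6.25 shift [ 0.0249  0.0047 -0.0046] turn [-0.15 21.22 21.15] F [-0.3  0.6 -4. ] op 0.0124
[-4.03556451e-01  7.52136790e-02  1.58612538e+00  5.28629883e-04
  1.48080265e+00 -1.72729668e+00]
```

View pics/scene3.png

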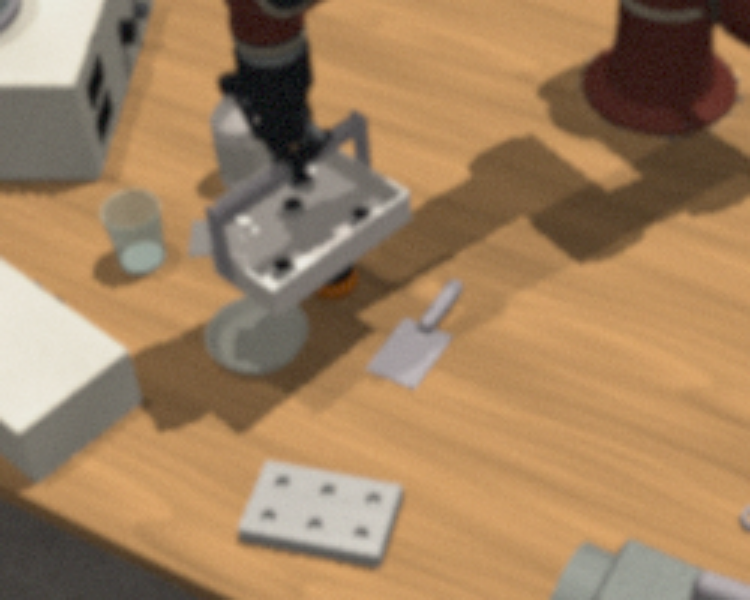

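View pics/side3.png

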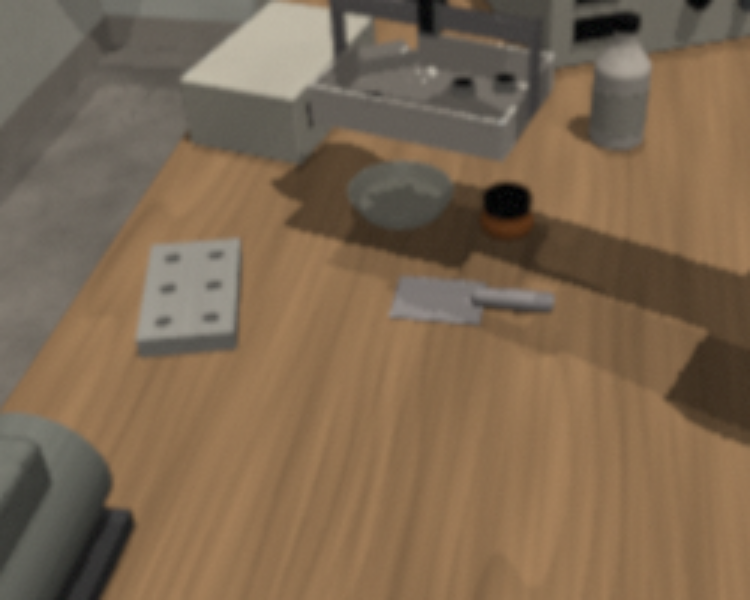

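The scene and side views show the level tote above the dish with all stubs inside; the bystanders look undisturbed. I'll tilt slowly.

```bash
python3 -m handwheel '[0,0,0,0,0,0.7,0.7, 0,0,0,0,0,1.4,1.4, 0,0,0,0,0,2.1,2.1, 0,0,0,0,0,2.8,2.8, 0,0,0,0,0,3.5,3.5, 0,0,0,0,0,4.2,4.2, 0,0,0,0,0,4.9,4.9, 0,0,0,0,0,5.6,5.6, 0,0,0,0,0,6.3,6.3, 0,0,0,0,0,7,7, 0,0,0.001,-0.001,0,7.4,7.4, 0,0,0.001,-0.001,0,7.8,7.8]'
python3 -m handwheel '[0,0,0,0,0,0.35,0.35, 0,0,0,0,0,0.7,0.7, 0,0,0,0,0,1.05,1.05, 0,0,0,0,0,1.4,1.4, 0,0,0,0,0,1.75,1.75, 0,0,0,0,0,2.1,2.1, 0,0,0,0,0,2.45,2.45, 0,0,0,0,0,2.8,2.8, 0,0,0,0,0,3.15,3.15, 0,0,0,0,0,3.5,3.5, 0,0,0.001,-0.001,0,3.85,3.85, 0,0,0.001,-0.001,0,4.2,4.2]'
python3 - <<'E'
from h import *
h,Rt=totenow();print('tilt',np.degrees(np.arccos(Rt[2,2])),'lip',h+Rt@LIP,ctrl.get_obs()['wrist_torque'])
for n in('scene',):
    im,d=ctrl.get_image(n);cv2.imwrite(f'pics/{n}4.png',cv2.resize(im[130:230,150:260] ,None,fx=6,fy=6,interpolation=cv2.INTER_CUBIC))
E
```

```text
t: 7.35
tool_pos: [0.6085, -0.1788, 0.2332]
tool_rot: [0.319, 1.678, -0.075]
contact_force: [-0.1, -0.5, -4.3]
opening: 0.0121
t: 8.35
tool_pos: [0.6078, -0.1775, 0.2337]
tool_rot: [0.387, 1.737, -0.009]
contact_force: [0.5, -1.0, -3.2]
opening: 0.0121
tilt 17.023164709906634 lip [ 0.67031666 -0.24712237  0.14363056] [-0.3709076  -0.222017   -0.02848636]
```

View pics/scene4.png

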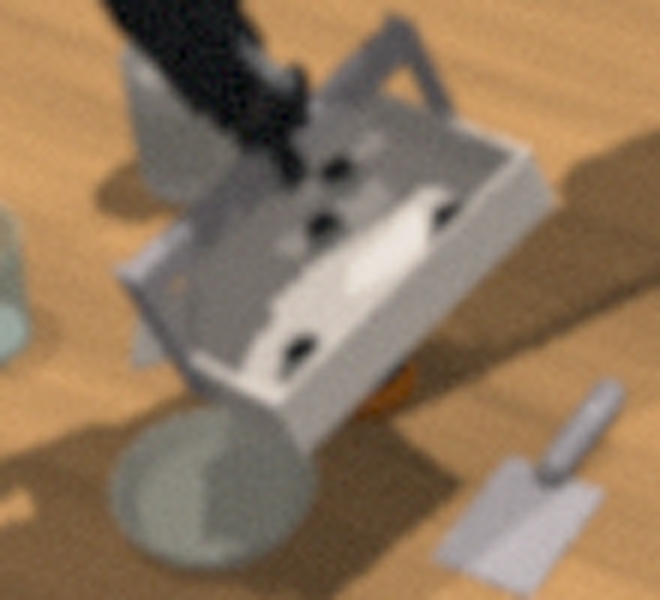

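```bash
python3 -m handwheel '[0,0,0,0,0,0.35,0.35, 0,0,0,0,0,0.7,0.7, 0,0,0,0,0,1.05,1.05, 0,0,0,0,0,1.4,1.4, 0,0,0,0,0,1.75,1.75, 0,0,0,0,0,2.1,2.1, 0,0,0,0,0,2.45,2.45, 0,0,0,0,0,2.8,2.8, 0,0,0,0,0,3.15,3.15, 0,0,0,0,0,3.5,3.5, 0,0,0.001,-0.001,0,3.85,3.85, 0,0,0.001,-0.001,0,4.2,4.2]'
python3 -m handwheel '[0,0,0,0,0,0,0, 0,0,0,0,0,0,0, 0,0,0,0,0,0,0, 0,0,0,0,0,0,0, 0,0,0,0,0,0,0, 0,0,0,0,0,0,0]'
python3 - <<'E'
from h import *
h,Rt=totenow();print('tilt',np.degrees(np.arccos(Rt[2,2])),'lip',h+Rt@LIP,ctrl.get_obs()['wrist_torque'])
for n in('scene',):
    im,d=ctrl.get_image(n);cv2.imwrite(f'pics/{n}5.png',cv2.resize(im[130:230,150:260] ,None,fx=6,fy=6,interpolation=cv2.INTER_CUBIC))
E
```

```text
t: 9.4
tool_pos: [0.6071, -0.1763, 0.2341]
tool_rot: [0.456, 1.794, 0.059]
contact_force: [0.4, 0.3, -4.1]
opening: 0.012
t: 9.9
tool_pos: [0.6071, -0.1764, 0.234]
tool_rot: [0.455, 1.793, 0.058]
contact_force: [-0.2, -0.5, -4.1]
opening: 0.0121
tilt 22.903121721599536 lip [ 0.66470388 -0.23773192  0.13507165] [-0.44177964 -0.28843788 -0.04731345]
```

View pics/scene5.png

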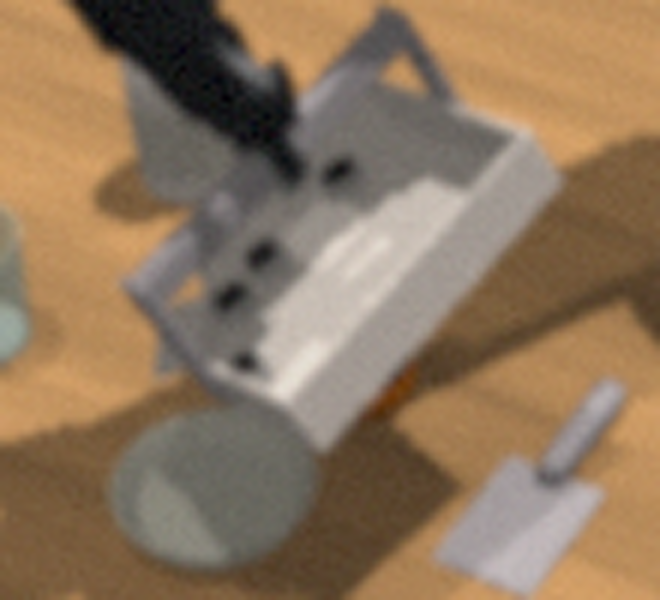

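At 23° three stubs have gathered near the cut corner (crop 262,255; 230,295; 245,360). One is still at (340,170). I'll tilt on to 30° and descend.

```bash
python3 - <<'E'
from h import *
p,Rm,h=pose(31);to(p,Rm)
E
python3 -m handwheel '[0,0,0,0,0,0.4,0.4, 0,0,0,0,0,0.9,0.9, 0,0,0,0,0,1.4,1.4, 0,0,0,0,0,1.9,1.9, 0,0,0,0,0,2.4,2.4, 0,0,0,0,0,2.9,2.9, 0,0,0,0,0,3.4,3.4, 0,0,0,0,0,3.9,3.9, 0,0,0,0,0,4.4,4.4, 0,0,0,0,0,4.9,4.9, 0,0,0.001,-0.001,0,5.4,5.4, 0,0,0.001,-0.001,0,5.7,5.7]'
python3 -m handwheel '[0,0,0,0,0,0,0, 0,0,0,0,0,0,0, 0,0,0,0,0,0,0, 0,0,0,0,0,0,0, 0,0,0,0,0,0,0, 0,0,0,0,0,0,0, 0,0,0,0,0,0,0, 0,0,0,0,0,0,0]'
python3 - <<'E'
from h import *
h,Rt=totenow();print('tilt',np.degrees(np.arccos(Rt[2,2])),'lip',h+Rt@LIP,ctrl.get_obs()['wrist_torque'])
for n in('scene','side'):
    im,d=ctrl.get_image(n);np.savez(n+'6.npz',im=im,d=d);cv2.imwrite(f'pics/{n}6.png',cv2.resize(im[130:230,150:260] if n=='scene' else im[90:190,200:310] ,None,fx=6,fy=6,interpolation=cv2.INTER_CUBIC))
p,Rm,h=pose(31);to(p,Rm)
E
```

```text
t 9.95 shift [ 0.023  -0.0057  0.0062] turn [-0.17  5.79  5.66] F [ 0.   0.3 -3.9] op 0.0121
t: 10.95
tool_pos: [0.6064, -0.1753, 0.2345]
tool_rot: [0.55, 1.868, 0.153]
contact_force: [0.4, 0.2, -5.2]
opening: 0.012
t: 11.62
tool_pos: [0.6065, -0.1753, 0.2346]
tool_rot: [0.549, 1.867, 0.153]
contact_force: [-0.4, 0.5, -4.3]
opening: 0.0119
tilt 30.967156847175957 lip [ 0.65649877 -0.22402874  0.12508028] [-0.5788129  -0.42517057  0.015535  ]
t 11.7167 shift [ 0.0214 -0.0089  0.0094] turn [-0.16  0.09 -0.05] F [ 0.2 -0.6 -4.5] op 0.012
```

View pics/scene6.png

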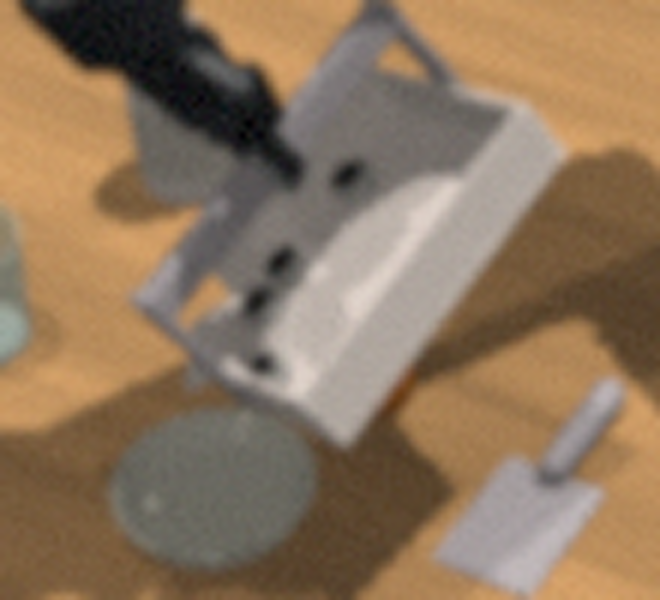

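View pics/side6.png

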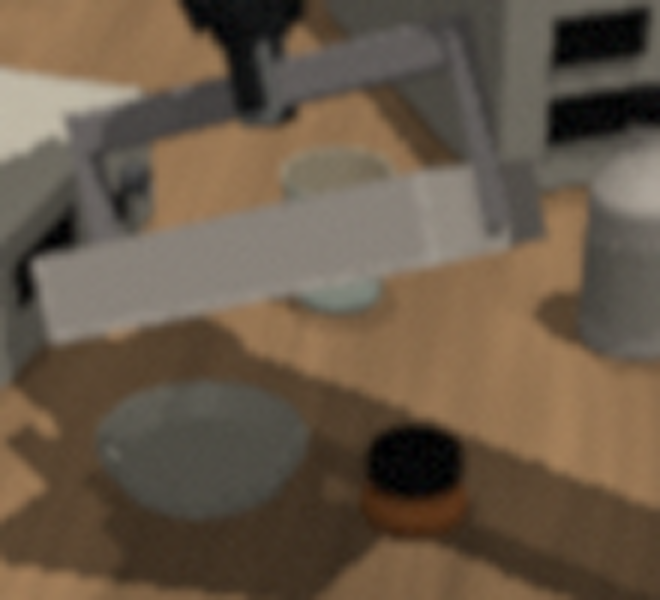

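```bash
cat >> h.py <<'E'
def intote(c,u,v,z,h,Rt):
    # ray onto tote plane z (from underside)
    f,cx,cy,M=c;d=M[:3,:3]@np.array([(u-cx)/f,(v-cy)/f,1]);o=M[:3,3]
    d=Rt.T@d;o=Rt.T@(o-h)+[0,0,.096]
    return o+d*(z-o[2])/d[2]
E
python3 - <<'E'
from h import *
h,Rt=totenow();c=cam('scene')
for u,v in [(345,175),(282,262),(258,300),(263,362)]:
    q=intote(c,150+u/6,130+v/6,.017,h,Rt);print(q.round(3),np.linalg.norm(q-[.072,-.047,.010]))
for n,P in [('rim -x+y',(-.1,.075,.044)),('rim+x+y',(.1,.075,.044)),('bar-x',(-.1,0,.107)),('bar+x',(.1,0,.107))]:
    print(n,(proj(c,h+Rt@(np.array(P)-[0,0,.096]))-[150,130])*6)
E
```

```text
[-0.038 -0.055  0.017] 0.1109020043526967
[ 0.024 -0.051  0.017] 0.04912198470206047
[ 0.049 -0.047  0.017] 0.02360534696914916
[ 0.081 -0.005  0.017] 0.043461795370111134
rim -x+y [519.84371654  95.26818567]
rim+x+y [291.67871407 394.45000341]
bar-x [369.62015323  -2.09694373]
bar+x [139.23508536 290.71171471]
```

Three stubs are in the corner. The fourth hangs on the -y wall at tote (-38,-55) mm, which is 111 mm from the corner. I'll lower the +x end more and ease the -y tilt so it slides along the wall.

```bash
python3 -m handwheel '[0,0,0,0,0,0.7,-0.5, 0,0,0,0,0,1.4,-1, 0,0,0,0,0,2.1,-1.5, 0,0,0,0,0,2.8,-2, 0,0,0,0,0,3.5,-2.5, 0,0,0,0,0,4.2,-3, 0,0,0,0,0,4.9,-3.5, 0,0,0,0,0,5.6,-4, 0,0,0,0,0,6.3,-4.5, 0,0,0,0,0,7,-5, 0,0,0,0,0,7.7,-5.5, 0,0,0,0,0,8.4,-6]'
python3 -m handwheel '[0,0,0,0,0,0,0, 0,0,0,0,0,0,0, 0,0,0,0,0,0,0, 0,0,0,0,0,0,0, 0,0,0,0,0,0,0, 0,0,0,0,0,0,0]'
cat > look.py <<'E'
from h import *
import sys
k=sys.argv[1]
h,Rt=totenow();print('tilt',np.degrees(np.arccos(Rt[2,2])),'xslope,yslope',np.degrees(np.arcsin(Rt[2,:2])),'lip',h+Rt@LIP)
im,d=ctrl.get_image('scene');c=cam('scene')
x,y=150,130
b=cv2.resize(im[130:230,150:260],None,fx=6,fy=6,interpolation=cv2.INTER_CUBIC);cv2.imwrite(f'pics/scene{k}.png',b)
g=im.max(2);
lab,n=None,None
m=(g<60).astype(np.uint8)
cnt,L,S,C=cv2.connectedComponentsWithStats(m)
for i in range(1,cnt):
    u,v=C[i]
    q=intote(c,u,v,.017,h,Rt)
    if S[i,4]<60 and abs(q[0])<.1 and abs(q[1])<.075: print(np.round((u,v),1),((u-150)*6).round(),((v-130)*6).round(),S[i,4],q.round(3),'dist',np.linalg.norm(q-[.072,-.047,.010]).round(3))
E
python3 look.py 7
```

```text
t: 12.72
tool_pos: [0.6065, -0.1753, 0.2345]
tool_rot: [0.448, 2.035, 0.126]
contact_force: [-0.2, -0.7, -4.2]
opening: 0.0119
t: 13.22
tool_pos: [0.6064, -0.1754, 0.2346]
tool_rot: [0.449, 2.034, 0.126]
contact_force: [0.1, -0.4, -4.5]
opening: 0.0119
tilt 34.05830690523853 xslope,yslope [-29.18668669  15.98437151] lip [ 0.64466089 -0.22597926  0.12127881]
[199. 165.] 294.0 210.0 13 [ 0.003 -0.057  0.017] dist 0.07
[195.3 171.3] 272.0 248.0 12 [ 0.028 -0.057  0.017] dist 0.046
[193. 178.] 258.0 288.0 13 [ 0.052 -0.05   0.017] dist 0.022
[194.5 189.5] 267.0 357.0 4 [ 0.085 -0.013  0.017] dist 0.037
```

View pics/scene7.png

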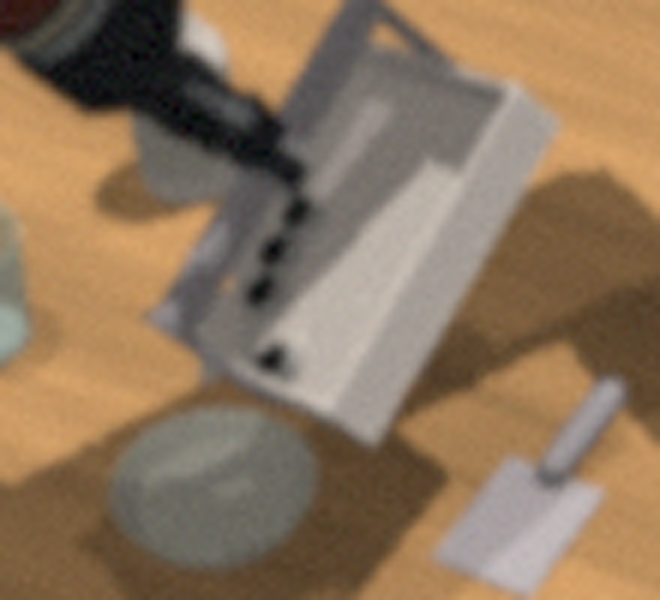

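The fourth stub has slid down into line. All four are now within about 70 mm of the corner, and their 25 mm spacing agrees with the disc size. I'll lower the lip a little and centre it.

Run:
```python
from h import *
o=ctrl.get_obs();print(R.from_rotvec(o['tool_rot']).inv().apply([.012,.002,-.021]).round(4))
```

```text
[ 0.013  -0.0008  0.0205]
```

```bash
python3 -m handwheel '[0,0.001,0,0.002,0,0,0, 0,0.003,0,0.004,0,0,0, 0,0.005,0,0.007,0,0,0, 0,0.007,0,0.011,0,0,0, 0,0.009,-0.001,0.014,0,0,0, 0,0.011,-0.001,0.017,0,0,0, 0,0.012,-0.001,0.019,0,0,0, 0,0.013,-0.001,0.02,0,0,0, 0,0.013,-0.001,0.02,0,0,0, 0,0.013,-0.001,0.02,0,0,0, 0,0.013,-0.001,0.02,0,0,0, 0,0.013,-0.001,0.02,0,0,0]'
python3 -m handwheel '[0,0,0,0,0,0,0, 0,0,0,0,0,0,0, 0,0,0,0,0,0,0, 0,0,0,0,0,0,0, 0,0,0,0,0,0,0, 0,0,0,0,0,0,0]'
python3 look.py 8
python3 - <<'E'
from h import *
for n in ('side','scene'):
    im,d=ctrl.get_image(n);c=cam(n);h,Rt=totenow();u=proj(c,h+Rt@LIP);print(n,'predicted lip px',u)
    P=cloud(c,d);X,Y,Z=P[...,0],P[...,1],P[...,2]
    s=(Z>.014)&(Z<.03)&(X>.57)&(X<.75)&(Y>-.33)&(Y<-.14)&(d>0);print('dish',cv2.minEnclosingCircle((P[s][:,:2]*1000).astype(np.float32)))
    if n=='side': cv2.imwrite('pics/side8.png',cv2.resize(im[70:270,150:350],None,fx=3,fy=3))
o=ctrl.get_obs()
im,d=ctrl.get_image('wrist');c=cam('wrist',o);h,Rt=totenow();print('wrist lip px',proj(c,h+Rt@LIP),'corner',proj(c,h+Rt@np.array([.072,-.047,-.092])));cv2.imwrite('pics/w8.png',im)
E
```

```text
t: 14.27
tool_pos: [0.6181, -0.1736, 0.214]
tool_rot: [0.449, 2.033, 0.126]
contact_force: [0.7, -0.1, -3.7]
opening: 0.0121
t: 14.77
tool_pos: [0.618, -0.1735, 0.2137]
tool_rot: [0.449, 2.034, 0.126]
contact_force: [-0.0, -0.3, -4.2]
opening: 0.0121
tilt 34.06805338769893 xslope,yslope [-29.19844468  15.98254279] lip [ 0.65626699 -0.22403351  0.10035144]
[198.2 172.5] 289.0 255.0 11 [ 0.005 -0.056  0.017] dist 0.068
[194. 179.] 264.0 294.0 13 [ 0.031 -0.057  0.017] dist 0.043
[192.5 185.5] 255.0 333.0 14 [ 0.053 -0.047  0.017] dist 0.02
[193.1 196.1] 259.0 397.0 8 [ 0.085 -0.016  0.017] dist 0.034
side predicted lip px [232.37135746 141.7595946 ]
dish ((655.9417114257812, -223.8890838623047), 60.90203857421875)
scene predicted lip px [182.16044651 193.53922462]
dish ((658.7008056640625, -224.85433959960938), 61.334228515625)
wrist lip px [168.29599861 326.0775166 ] corner [197.48638942 290.56038825]
```

View pics/w8.png

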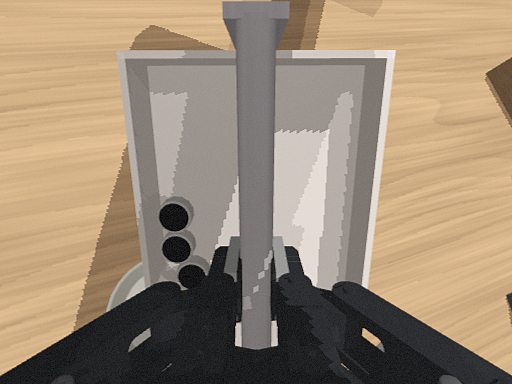

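View pics/side8.png

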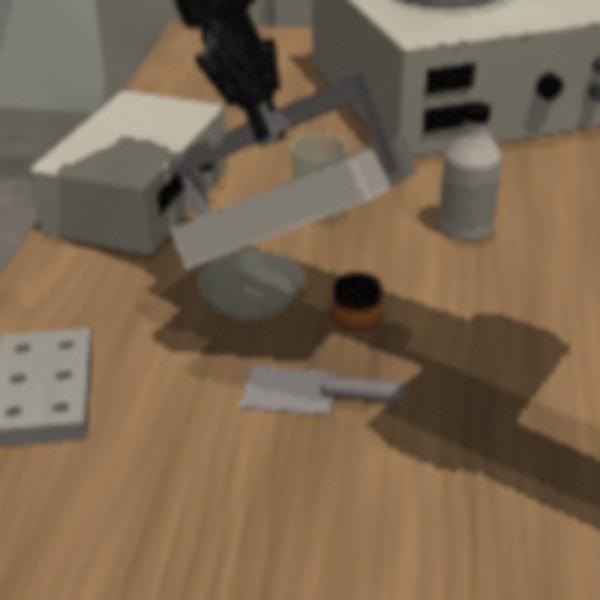

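View pics/scene8.png

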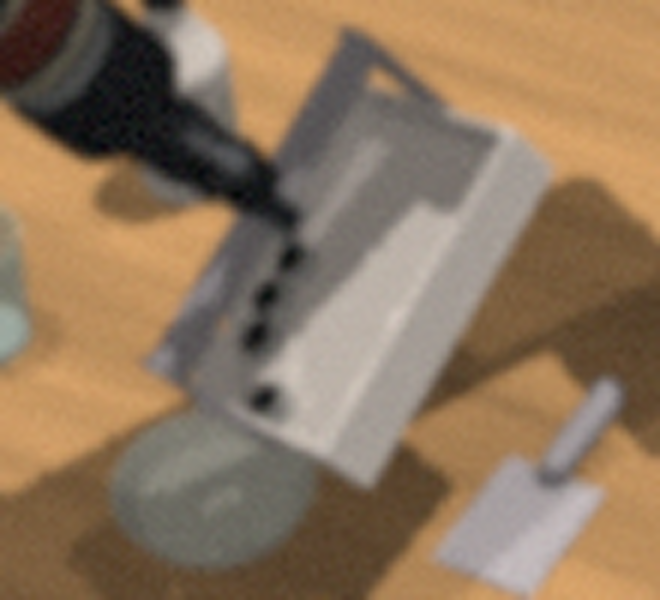

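Run:
```python
from h import *
o=ctrl.get_obs();c=cam('wrist',o);h,Rt=totenow()
for u,v in[(174,217),(177,249),(192,276)]:
    q=intote(c,u,v,.017,h,Rt);print(q.round(3),np.linalg.norm(q-[.072,-.047,.010]).round(3))
print([proj(c,h+Rt@(np.array(p)-[0,0,.096])).round() for p in [(-.1,.075,.044),(-.1,-.075,.044)]])
```

```text
[ 0.003 -0.057  0.017] 0.07
[ 0.028 -0.057  0.017] 0.045
[ 0.051 -0.048  0.017] 0.022
[array([399.,  50.]), array([112.,  50.])]
```

```bash
python3 -c "
from station import ctrl
print(ctrl.finish_job(), ctrl.get_obs()['t'])"
```

```text
the job is handed in; nothing more can be done
the job is handed in; nothing more can be done
```

The tote is held tilted over the dish with all four mounts in the pouring corner and none spilled. I handed the job in after about 15 s on the robot's clock; no verdict was reported.

**What I did:** I gripped the bar at its centre with 120 N, lifted the tote, carried it level over the dish and tilted it slowly. At 31° one mount was still hanging on the -y wall, 111 mm from the corner. I lowered the +x end further and it slid in. I kept that tilt, so the final angle is 34° rather than 30°, with the cut-off corner still lowest.

**Last checks:**

| Check | Result | Limit |
|---|---|---|
| Tilt | 34° | 17–46° |
| Lip edge above the bench | 100 mm (about 78 mm above the dish rim) | 45–180 mm |
| Lip edge from the dish centre, horizontally | about 1 mm | 50 mm |
| Mounts from the sill's foot | 70, 45, 22 and 34 mm | 85 mm |
| Dish, from where it started | within about 2 mm, i.e. measurement noise | 30 mm |

- **Lip and tilt:** these come from the arm's pose and the grasp geometry. The rear rim corners in the wrist picture agreed with that to within about 5 pixels.
- **Mounts:** the scene and wrist cameras agreed on three of them. The fingers hid the fourth from the wrist camera, so its 34 mm comes from the scene camera alone.
- **Bystanders:** the jar, spatula, bottle and beaker looked unmoved in the late pictures. I did not measure any bystander again. The cap box and wrench were outside those pictures, but the tote was lifted before it moved and was carried away from them.

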